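Reset the damper cradle by one notch and lay the long damper in it

ROBOT

A 7-joint arm with a two-finger parallel gripper is mounted at the origin on the work surface. World frame = base frame: x ahead of the robot, y to its left, z up, the work surface at z = 0. Lengths are in m, angles in rad, forces in N, time in s.
With the tool pointing down it reaches from about 0.425 to 0.95 m from the base axis. Payload 4.7 kg.
Tool frame: the origin (TCP) lies on the centre line of the jaws, within the pads' length; the fingertips stand 8 mm ahead of it and the grasp point (between the pads) lies 11 mm behind it; z points along the fingers, y is the direction in which the jaws open and shut (so a half turn about z gives the same grasp; the last joint's range is limited). The gripper opens to 85 mm and grips with 20 to 120 N. Pads are 22 mm wide; open, the fingers measure 114 mm over their backs; the gripper's body (76 mm by 85 mm) begins 54 mm behind the grasp point. The pads swing forward as they close: fully open they stand 13 mm farther back than shut.
Start: joints at [1.122, 0.469, -0.049, 1.532, 0.024, 1.141, -0.082], TCP at [0.275, -0.616, 0.239] pointing down, gripper open.
Joint ranges: [-2.59, 2.59], [-0.33, 1.99], [-1.39, 1.29], [0.1, 2.45], [-1.04, 4.18], [0.21, 1.99], [-2.66, 2.66]. Speed limits (rad/s): [2.57, 2.57, 3.14, 3.14, 3.14, 3.14, 3.14].

INTERFACE

Orientations are given as a unit quaternion [x, y, z, w].
In Python, from bench import state, capture, close_job, recognise gives the robot as it stands.
- The arm moves only by the tool drive_tool, never from a script. Its argument "series" is a list of rows, each a list of 5 numbers: the shift along the world's x, y, z in cm, then the turn about the world's z in rad, then the opening, from 0 (shut) to 1 (fully open). In form: [[dx, dy, dz, twist, fingers], ...]. A call has 1 to 8 rows; each row shifts and turns the commanded pose from where the row before left it; what a row does not reach is not made up. A row lasts 1/10 s, in which the tool goes at most 50 mm and 8.59 degrees, less where a joint would pass 70% of its speed; a pose out of reach is approached as far as the arm can. A call is refused whole if a number of a shift passes 5 or a number of a turn 0.15, either way. A call with a gripper value outside its range is refused whole. The fingers move at their own pace and stop on an object; "squeeze" is the grip in N (left out, the last holds). Time passes only in rows, so rows that do not move let the fingers close. It gives the time, the measured TCP pose, the force and the opening at its end, in the units of the state.
- state(): the state, without advancing time (a new reading comes with each control period).
- capture(name): name is "side" or "top" or "wrist"; returns a dict with "pixels" (420x560x3 uint8, red, green, blue), "camera_matrix" (3x3 intrinsics, pixels), "k1" (the pictures are not rectified: a ray, as slopes to the right and down, at radius r is drawn at 1 + k1 r^2 times it, then the intrinsics apply), "rvec" (rotation vector, rad) and "tvec" (3), from world to camera coordinates, as OpenCV has them; the wrist camera has in their place "hand_eye" (4x4, takes a point from camera to tool coordinates, whose origin is the TCP and whose axes are the flange's). Camera axes: x right, y down, z forward; pixel columns grow to the right and rows downward; lengths in m; the calibration is good to about 2 mm. A picture is of the moment at which its call begins: read the wrist's pose just before it. There is no depth.
- close_job(): hands the job in, once; it reports no verdict.
Trained networks look in a picture, given as the dict that the camera call returned (one of the last four; its "shot" number tells which), for a name from the list of things; names that differ only in an ending like _2 or _b are one class to them, and where a whole thing is asked for, a point or a joint stands for the part that bears it (a point fixed in the world has none). Each returns a list of dicts, best first, with "confidence" (0 to 1); they miss things now and then, are a little off and sometimes report something else, mostly with a low value. They report only what shows in the picture. A call takes as long as a camera call.
- recognise(name, picture): "extent" ([left, top, width, height] in pixels, round what is visible of it).
The state is a dict: "clock": time; "joint_positions": joint angles; "qvel": joint speeds; "joint_torque": joint torques, N m; "position": TCP position; "ee_rot": TCP orientation; "wrist_force": force on the tool from outside, world axes, zero at the start; "wrist_torque": the same for the moment, N m; "opening": opening from 0.0 (shut) to 1.0 (fully open).
Only numpy, scipy, OpenCV 4.12 (cv2) and the standard library are available. Lean on these libraries where they do the work, as an engineer would, in place of code of your own. Each camera call takes 0.05 s, during which the arm holds its last target.

TASK

The damper cradle is still set for the short damper: pull up its spring knob, slide the carriage one notch away from the fixed rest and let the pin drop fully home in the next hole. Then take the long damper from the wooden rack and lay it in the cradle without dropping it, tube in the fixed V rest, rod in the sliding one, eye within about a centimetre of the end stop. Leave everything else where it is.

Things in the scene. Friction and masses are not known exactly. Their poses are not given: they have to be found in the camera images.
- cradle: Damper cradle screwed to the bench: blue base plate (12 mm thick; x -92 to 60, y -92 to 270 mm) with guide rail, fixed V rest, end stop, index bar and a sliding carriage. Origin on the bench below the middle of the fixed V rest; +y along the rail towards the sliding rest, +z up, the knob on the -x side. A damper lying in both rests has its axis at x = 0, 85 mm above the bench, along y.
- end_stop (a point): Middle of the end stop's face that looks to the rests, at x = 0, y = -75 mm in the cradle's frame, 85 mm above the bench. The stop is an upright plate 60 mm wide, its top 98 mm above the bench.
- tube_seat (a point): Where the axis of a seated damper passes over the middle of the fixed V rest: x = 0, y = 0, 85 mm above the bench in the cradle's frame. This rest is a 90 degree V for the 44 mm tube, 26 mm long in y, 72 mm wide, its top 76 mm above the bench.
- rod_seat (a point): Where the axis of a seated damper passes over the middle of the sliding rod rest (moves with the carriage): y = 105 mm in the cradle's frame at the start, 145 mm one notch on. The rest is a 90 degree V, 16 mm long in y, 44 mm wide, its top 87 mm above the bench; it fits the 16 mm rod only, the 44 mm tube cannot go down into it.
- carriage (a joint): Carriage position along the cradle's +y, m: 0 in the hole where it starts, +0.040 in the next hole away from the fixed rest (the one asked for); limits -0.042 and +0.085. Five 11 mm holes, 40 mm apart, in the index bar (x = -64 mm, top 28 mm above the bench). The pin locks the carriage, with 1.5 mm play each way, until it is pulled; then it slides with about 2 N.
- plunger (a joint): Lift of spring pin and knob, m: 0 fully home in a hole, 0.009 when the pin rides on top of the bar, stop at 0.013. Above 0.0095 the pin (8 mm, round nose) is clear and the carriage free. The spring pulls it down with about 6 N at 0 and 10 N at 0.012; let go within about 3 mm of a hole, the pin drops in and centres itself.
- knob (a point): Centre of the black round knob of the index plunger, at x = -64 mm in the cradle's frame, level in y with the rod rest, 78 mm above the bench when home. The knob is 27 mm wide and 28 mm high (from 16 mm below this point to 12 mm above it) and is pulled straight up. Below it stands a 16 mm wide spring body; the lug's top is 34 mm below this point. 28 mm are free all round the knob.
- rack: Plywood rack on the bench, base 232 x 130 x 12 mm, with two upright boards (14 mm thick, at y = -42 and +42 mm, tops 58 mm above the bench) with V notches at x = -58 and +58 mm. A damper lies in each pair of notches, along the rack's y, axis 70 mm above the bench. Origin: centre of the underside. Which damper lies in which place varies.
- damper_long: The longer of two alike dark steel dampers, 289 mm overall, 0.85 kg, loose. Origin on its axis, near the centre of mass, midway between the rack's boards: the place to grip. +y along the axis to the rod. Tube 44 mm wide, y -82 to +70 mm; bright rod 16 mm wide to +151, 12 mm thread to +175 mm; mounting eye 34 mm wide, ending at y = -114 mm. It may have rolled about its axis.
- damper_long_eye (a point): Outer end of the long damper's mounting eye, on its axis (y = -114 mm in its frame).
- damper_long_rod (a point): Tip of the long damper's threaded rod, on its axis (y = +175 mm in its frame).
- damper_short: The shorter damper, 229 mm overall, same diameters (tube from y = -60 to +52 mm, rod tip at +137 mm, eye end at -92 mm); stays in the rack. Origin on its axis, midway between the rack's boards, +y towards the rod.
- bowl: Steel bowl, 110 mm wide, 35 mm high; stays where it is. Origin at the centre of its underside.
- tape: Black roll of tape, 64 mm wide, 25 mm high, lying flat; stays where it is. Origin at the centre of its underside.
- screwdriver: Screwdriver with red handle, 210 mm long; stays where it is. Origin at mid-length, underside; handle to its -x.
- hammer: Hammer with wooden handle, 280 mm long; stays where it is. Origin at mid-length, underside; head to its +x.
- spray_can: Blue spray can, 58 mm wide, 170 mm high, standing; stays where it is. Origin at the centre of its underside.
- wrench: Steel spanner, 200 mm long, lying flat; stays where it is. Origin at mid-length, underside.

How it is judged:
On the way, in this order (a step that is already met when the one before it is completed fails the run):
1. the knob is pulled up so that the pin is clear of its hole (value of joint plunger above 0.0085 m), for 0.1 s.
2. the carriage stands one notch farther from the fixed rest with the pin fully home in the hole (value of joint carriage between 0.037 and 0.043 m and value of joint plunger below 0.002 m), for 0.3 s.
At the end, for the whole second after the job is handed in: Carriage one notch (40 mm, within 3 mm) farther from the fixed rest, pin home (lift under 2 mm); long damper at rest in both V rests, rod in the sliding one, axis within 5 mm in height and 6 mm sideways (8 mm at the rod tip) of the seated line, eye within 18 mm of the end stop (all of step 2 and x of damper_long in the frame of cradle between -0.006 and 0.006 m and z of damper_long in the frame of cradle between 0.0801 and 0.0901 m and x of damper_long_rod in the frame of cradle between -0.008 and 0.008 m and z of damper_long_rod in the frame of cradle between 0.0771 and 0.0931 m and y of damper_long_eye in the frame of cradle between -0.077 and -0.057 m and linear speed of damper_long below 0.02 m/s); the robot touches nothing.
It fails at once if the long damper is dropped (it falls freely by more than about 10 mm) (contact force between the fingers and damper_long below 0.1 N and linear speed of damper_long above 0.45 m/s).
It fails at once if the short damper or another bystander is moved by more than 20 mm (distance of any of damper_short, bowl, tape, screwdriver, hammer, spray_can, wrench from where it was at the start of the episode above 0.02 m).
It also fails if it takes over 51 s, if anything falls off the work surface, if the arm or the gripper's body presses on something with over 40 N, if the wrist force passes 120 N, or if a joint passes its speed limit or range.

## Working session

There is one attempt and no reset: what is moved stays moved. The work goes in short steps, Python scripts to look and compute and a tool call to move; the robot and the scene stay as the last step left them, time stands still between calls to the robot, and variables do not carry over. Pictures are saved under pics/ and viewed, and the job is handed in when it is done.

Besides the shell and the picture viewer there is one more tool, called after "Emit:" as name(argument=value, ...) on one line, values as JSON. drive_tool: Moves the arm, as the interface text tells. Its arguments: {"type":"object","properties":{"series":{"type":"array"},"squeeze":{"type":"number"}},"required":["series"]}

```bash
ls; mkdir -p pics
python3 - <<'E'
from bench import state,capture
import cv2,pickle
s=state();print(s)
for n in("side","top","wrist"):
    c=capture(n);cv2.imwrite(f"pics/{n}0.png",c["pixels"][:,:,::-1]);pickle.dump((c,s),open(f"{n}0.pkl","wb"))
    print({k:v for k,v in c.items() if k!="pixels"})
E
```

```text
pics
{'clock': 0.0, 'joint_positions': array([ 1.12211444,  0.46944728, -0.04857781,  1.53367944,  0.0241155 ,
        1.14096418, -0.08227682]), 'qvel': array([-3.34007509e-05, -1.09078334e-03, -4.41326223e-04, -8.86191375e-04,
        6.64394966e-05,  2.30018637e-04,  1.35202813e-03]), 'joint_torque': array([-2.11146976e-04, -5.10302353e+01, -4.69219079e-02, -2.37715656e+01,
        1.06011875e-02,  7.52592052e-03,  1.18692631e-05]), 'position': array([ 0.27487723, -0.61589235,  0.23826353]), 'ee_rot': array([ 9.78048438e-01,  2.08375476e-01, -2.43065346e-04, -9.24668154e-04]), 'wrist_force': array([ 0.80022512, -0.76116743, -0.62794394]), 'wrist_torque': array([ 0.02804966, -0.02533475,  0.02385103]), 'opening': 0.9985635691117986}
{'camera_matrix': array([[446.08145733,   0.        , 275.90447147],
       [  0.        , 446.08145733, 214.04895534],
       [  0.        ,   0.        ,   1.        ]]), 'k1': -0.14543604498061802, 'rvec': array([ 0.43369111, -2.80297744,  1.04443086]), 'tvec': array([0.54457138, 0.19682143, 1.5419317 ]), 'shot': 1}
{'camera_matrix': array([[471.7812
[... 157 characters left out ...]
79719018, 'rvec': array([ 2.13379533, -2.17333676,  0.12828275]), 'tvec': array([-0.02640433,  0.58624729,  1.42739609]), 'shot': 2}
{'camera_matrix': array([[296.97180875,   0.        , 280.92427204],
       [  0.        , 296.97180875, 212.75109134],
       [  0.        ,   0.        ,   1.        ]]), 'k1': -0.0012665315589532693, 'hand_eye': array([[ 3.85111008e-05, -9.56069601e-01, -2.93139757e-01,
         7.51663520e-02],
       [ 9.99999580e-01,  3.05166221e-04, -8.63919191e-04,
         7.06250642e-04],
       [ 9.15423228e-04, -2.93139601e-01,  9.56069211e-01,
        -1.35519756e-01],
       [ 0.00000000e+00,  0.00000000e+00,  0.00000000e+00,
         1.00000000e+00]]), 'shot': 3}
```

View pics/side0.png

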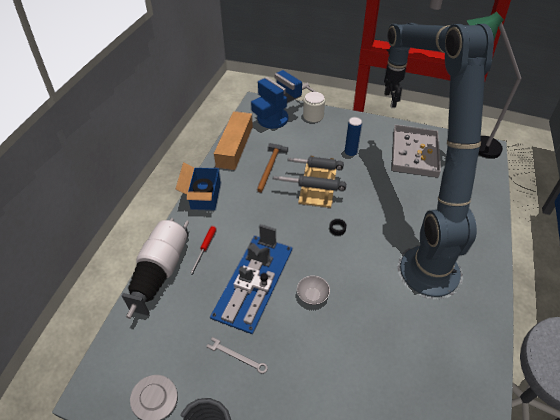

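View pics/top0.png

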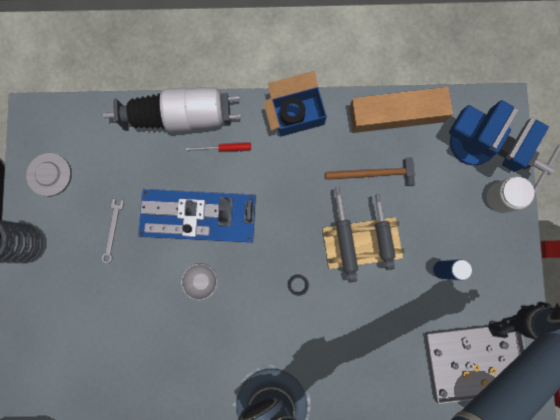

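View pics/wrist0.png

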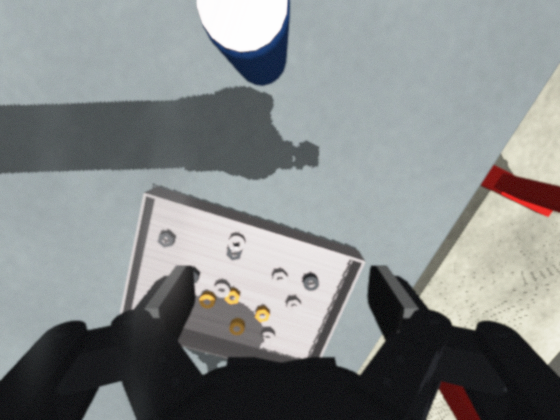

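```bash
cat > h.py <<'E'
import numpy as np,cv2,pickle
from scipy.spatial.transform import Rotation as R
def load(n): return pickle.load(open(n+".pkl","rb"))
def pose(c,s):
    "returns Rcw (world->cam), t"
    if "rvec" in c:
        return R.from_rotvec(c["rvec"]).as_matrix(),np.array(c["tvec"])
    T=np.eye(4);T[:3,:3]=R.from_quat(s["ee_rot"]).as_matrix();T[:3,3]=s["position"]
    M=np.linalg.inv(T@c["hand_eye"]);return M[:3,:3],M[:3,3]
def proj(P,c,s=None):
    Rm,t=pose(c,s);P=np.atleast_2d(np.asarray(P,float))
    return cv2.projectPoints(P.reshape(-1,1,3),cv2.Rodrigues(Rm)[0],t,c["camera_matrix"],np.array([c["k1"],0,0,0,0.]))[0].reshape(-1,2)
def ray(uv,c,s=None):
    Rm,t=pose(c,s)
    p=cv2.undistortPoints(np.array(uv,float).reshape(-1,1,2),c["camera_matrix"],np.array([c["k1"],0,0,0,0.])).reshape(-1,2)
    d=np.c_[p,np.ones(len(p))]@Rm
    return -Rm.T@t,d
def onz(uv,z,c,s=None):
    o,d=ray(uv,c,s);return o+d*((z-o[2])/d[:,2])[:,None]
def tri(obs):
    A=np.zeros((3,3));b=np.zeros(3)
    for uv,c,s in obs:
        o,d=ray(uv,c,s);d=d[0]/np.linalg.norm(d[0]);M=np.eye(3)-np.outer(d,d);A+=M;b+=M@o
    return np.linalg.solve(A,b)
def crop(c,box,name,k):
    x0,y0,x1,y1=box
    cv2.imwrite("pics/"+name,cv2.resize(c["pixels"][y0:y1,x0:x1,::-1],None,fx=k,fy=k,interpolation=cv2.INTER_CUBIC))
E
python3 - <<'E'
from h import *
c,s=load("top0");crop(c,(130,180,265,250),"t_cr.png",5.9);crop(c,(315,175,415,285),"t_ra.png",5.4)
c2,s=load("side0");crop(c2,(205,215,305,335),"s_cr.png",5);crop(c2,(265,145,355,215),"s_ra.png",8)
E
```

```text
(no output)
```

View pics/t_cr.png

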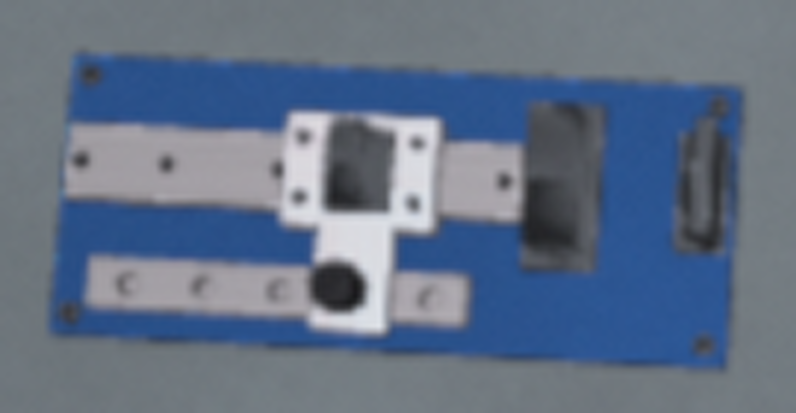

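View pics/t_ra.png

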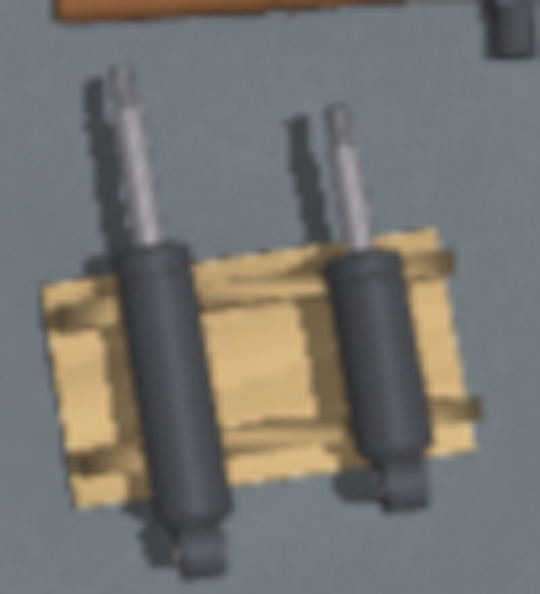

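View pics/s_cr.png

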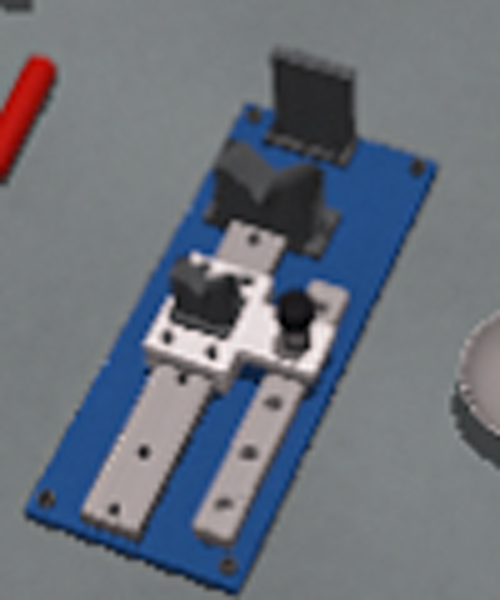

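View pics/s_ra.png

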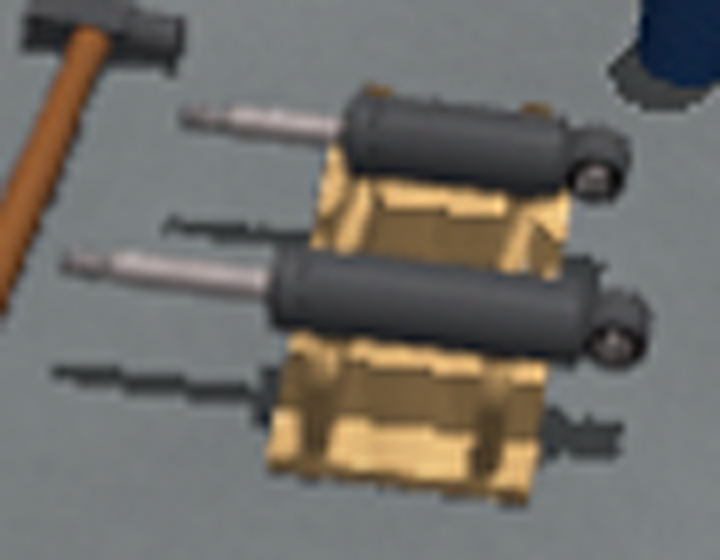

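```bash
cat > a.py <<'E'
from h import *
from scipy.optimize import least_squares
t,_=load("top0");d,_=load("side0")
f=lambda p,k,o:(np.array(p,float)+.5)/k-.5+np.array(o)
PT=f([(78,52),(742,90),(725,368),(50,333)],5.9,(130,180))
PS=f([(27,515),(245,105),(438,162),(240,592)],5,(205,215))
L=np.array([(60,270,12),(60,-92,12),(-92,-92,12),(-92,270,12)])/1e3
def W(q,P): return np.c_[P[:,:2]@np.array([[np.cos(q[2]),np.sin(q[2])],[-np.sin(q[2]),np.cos(q[2])]])+q[:2],P[:,2]]
for nm,cs in(("both",[(PT,t),(PS,d)]),("top",[(PT,t)]),("side",[(PS,d)])):
    r=least_squares(lambda q:np.concatenate([(proj(W(q,L),c)-P).ravel() for P,c in cs]),[.6,.2,0]);print(nm,r.x,np.abs(r.fun).max())
    q=r.x
    print(" knob",W(q,np.array([[-.064,.105,.078]])),"seat",W(q,np.array([[0,0,.085]])))
print("knob tri",tri([(f((338,286),5.9,(130,180)),t,None),(f((297,310),5,(205,215)),d,None)]))
k=(5.4,(315,175));m=(8,(265,145))
for nm,a,b in(("rod",(120,70),(65,262)),("eye",(204,572),(645,330)),("tubeA",(155,255),(275,288)),("tubeB",(192,515),(590,320))):
    print(nm,tri([(f(a,*k),t,None),(f(b,*m),d,None)]),onz(f(a,*k),.07,t),onz(f(b,*m),.07,d))
E
python3 a.py
```

```text
both [ 0.58950873  0.13698035 -0.06751705] 1.5668533114226761
 knob [[0.53273845 0.24605893 0.078     ]] seat [[0.58950873 0.13698035 0.085     ]]
top [ 0.58933412  0.13436109 -0.07396814] 0.5735532010947963
 knob [[0.5332687  0.24380362 0.078     ]] seat [[0.58933412 0.13436109 0.085     ]]
side [ 0.58937781  0.14096561 -0.05983385] 0.4748448507339731
 knob [[0.53177114 0.24960479 0.078     ]] seat [[0.58937781 0.14096561 0.085     ]]
knob tri [0.53363936 0.24341742 0.07547205]
rod [ 0.65178001 -0.21252937  0.06477048] [[ 0.64963763 -0.21211751  0.07      ]] [[ 0.65129242 -0.20741467  0.07      ]]
eye [ 0.36885992 -0.24941436  0.06687405] [[ 0.36866437 -0.24900688  0.07      ]] [[ 0.36880154 -0.24623515  0.07      ]]
tubeA [ 0.54747993 -0.22891262  0.06165488] [[ 0.54439203 -0.22820698  0.07      ]] [[ 0.54767252 -0.22051475  0.07      ]]
tubeB [ 0.39777411 -0.2437778   0.07076494] [[ 0.39987715 -0.24356379  0.07      ]] [[ 0.39577257 -0.24490433  0.07      ]]
```

Emit:
drive_tool(series=[[2.5,4.3,0,0.145,1],[2.5,4.3,0,0.145,1],[2.5,4.3,0,0.145,1],[2.5,4.3,0,0.145,1],[2.5,4.3,0,0.145,1],[2.5,4.3,0,0.145,1],[2.5,4.3,0,0.145,1],[2.5,4.3,0,0.145,1]])

```text
clock: 0.95
position: [0.4756, -0.2706, 0.2393]
ee_rot: [0.702, 0.712, -0.0, 0.0]
wrist_force: [-0.2, -0.0, 0.2]
opening: 1.001
```

Emit:
drive_tool(series=[[0.5,4.9,0,0.145,1],[0.5,4.9,0,0.145,1],[0.5,4.9,0,0.145,1],[0.5,4.9,0,0.145,1],[0.5,4.9,0,0.145,1],[0.5,4.9,0,0.145,1],[0.5,4.9,0,0.145,1],[0.5,4.9,0,0.145,0.75]])

```text
clock: 1.75
position: [0.515, 0.1212, 0.2394]
ee_rot: [0.197, 0.98, -0.0, 0.0]
wrist_force: [0.5, -0.0, 0.1]
opening: 0.853
```

Emit:
drive_tool(series=[[0.4,3.0,0,0.11,0.75],[0.4,3.0,0,0.11,0.75],[0.4,3.0,0,0.11,0.75],[0,0,0,0,0.75]])

```text
clock: 2.15
position: [0.5262, 0.2145, 0.2394]
ee_rot: [0.032, 0.999, 0.002, -0.0]
wrist_force: [-0.8, 0.3, 0.3]
opening: 0.746
```

```bash
cat > snap.py <<'E'
import sys,cv2,pickle
from bench import state,capture
for n in sys.argv[2:]:
    s=state();c=capture(n);pickle.dump((c,s),open(f"{n}{sys.argv[1]}.pkl","wb"));cv2.imwrite(f"pics/{n}{sys.argv[1]}.png",c["pixels"][:,:,::-1])
print(s["clock"],s["position"],s["ee_rot"],s["joint_positions"],s["opening"],s["wrist_force"])
E
python3 snap.py 1 wrist
```

```text
2.15 [0.52619498 0.21445768 0.23941293] [ 3.20116784e-02  9.99485382e-01  2.01382721e-03 -4.09768173e-04] [ 0.2097893   0.42870305 -0.88333493  1.75642361  0.35954047  1.12711167
  0.7207377 ] 0.7455445155136068 [-0.77661855  0.29585843  0.25445477]
```

View pics/wrist1.png

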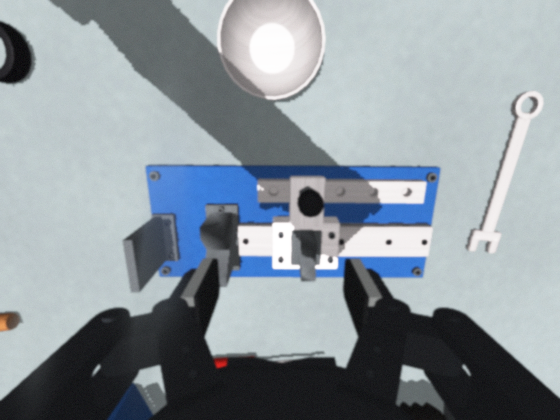

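Run:
```python
from h import *
c,s=load("wrist1");crop(c,(110,155,280,285),"w1a.png",4.6);crop(c,(280,155,450,285),"w1b.png",4.6)
```

```text
(no output)
```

View pics/w1a.png

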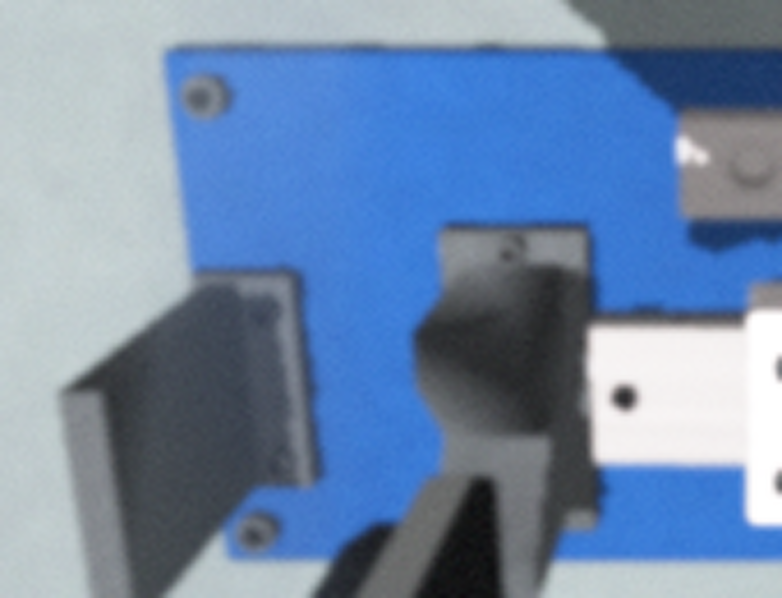

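View pics/w1b.png

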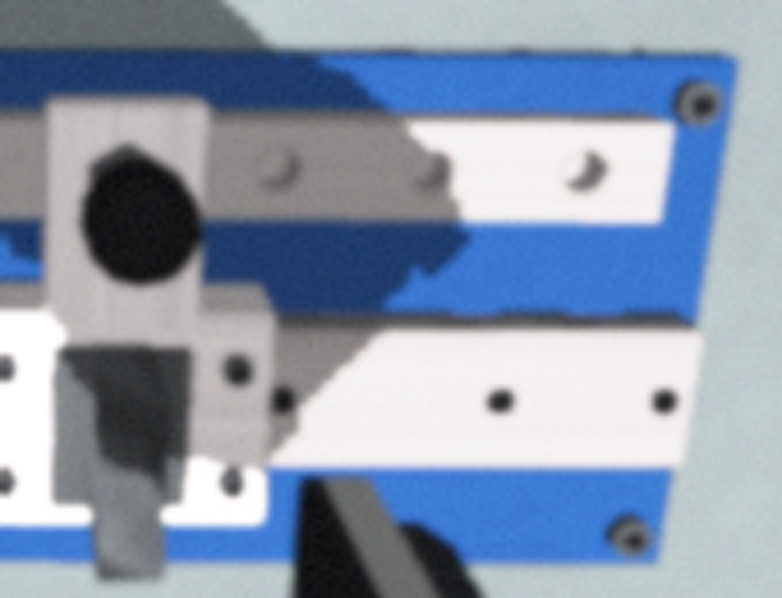

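```bash
cat >> a.py <<'E'
print("----")
w,sw=load("wrist1")
PW=np.r_[f([(738,58)],4.6,(280,155)),f([(657,562)],4.6,(280,155)),f([(230,560),(167,48)],4.6,(110,155))]
LW=L[[3,0,1,2]]
def fit(cs):
    r=least_squares(lambda q:np.concatenate([(proj(W(q,l),c,s)-P).ravel() for P,l,c,s in cs]),[.6,.2,0]);return r.x,np.round(r.fun,2)
for cs in([(PW,LW,w,sw)],[(PW,LW,w,sw),(PT,L,t,None)],[(PW,LW,w,sw),(PT,L,t,None),(PS,L,d,None)]):
    q,e=fit(cs);print(q,np.abs(e).max(),"knob",W(q,np.array([[-.064,.105,.078]])))
kw=f([(142,220)],4.6,(280,155))
print("knob wrist",onz(kw,.085,w,sw),"tri w+top",tri([(kw[0],w,sw),(f((338,286),5.9,(130,180)),t,None)]),"tri all",tri([(kw[0],w,sw),(f((338,286),5.9,(130,180)),t,None),(f((297,310),5,(205,215)),d,None)]))
E
python3 a.py | sed -n '/----/,$p'
```

```text
----
[ 0.59017977  0.1368402  -0.07089215] 1.22 knob [[0.53377797 0.24610976 0.078     ]]
[ 0.59006896  0.13649137 -0.07123404] 1.41 knob [[0.53370452 0.24578021 0.078     ]]
[ 0.5900135   0.13685356 -0.07001813] 1.57 knob [[0.53351622 0.24607378 0.078     ]]
knob wrist [[0.53189676 0.24447988 0.085     ]] tri w+top [0.5344329  0.24465231 0.07380306] tri all [0.53369886 0.2441796  0.07658826]
```

Emit:
drive_tool(series=[[0.7,3.0,0,-0.007,0.55],[0,0,-3.5,0,0.55],[0,0,-3.5,0,0.55],[0,0,-2.0,0,0.55],[0,0,0,0,0.55]])

```text
clock: 2.7
position: [0.5327, 0.2365, 0.1461]
ee_rot: [0.041, 0.999, -0.002, -0.003]
wrist_force: [-0.5, 0.9, -0.6]
opening: 0.55
```

```bash
python3 snap.py 2 wrist
```

```text
2.7 [0.53269763 0.23647934 0.14606026] [ 0.04059846  0.99916898 -0.00216188 -0.00290438] [ 0.10122611  0.55179567 -0.80865999  1.81409252  0.47130933  0.98760198
  0.58577069] 0.549754723542762 [-0.45851949  0.89176005 -0.58162103]
```

View pics/wrist2.png

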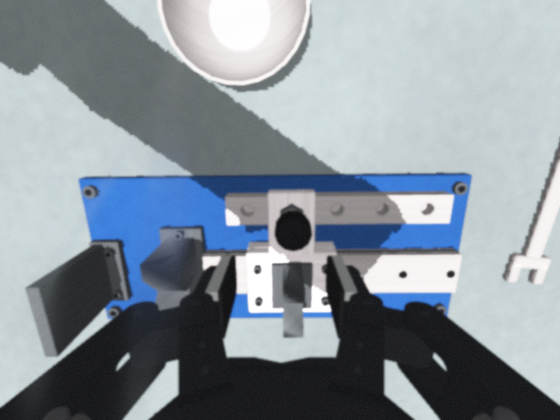

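```bash
cat >> a.py <<'E'
w2,s2=load("wrist2")
k2=np.array([[292.5,230]])
print("knob w2",onz(k2,.085,w2,s2),tri([(kw[0],w,sw),(k2[0],w2,s2)]))
P2=np.array([(471,174),(80,177.5)]);L2=L[[3,2]]
print(fit([(PW,LW,w,sw),(P2,L2,w2,s2)]))
E
python3 a.py | tail -3; python3 -c "
from bench import state
print(state()['position'])"
```

```text
knob w2 [[0.53162825 0.24414928 0.085     ]] [0.53165735 0.24429594 0.0853325 ]
(array([ 0.59026495,  0.13686165, -0.07123564]), array([ 1.24, -0.18,  0.49,  0.83, -0.57,  0.29, -1.07,  0.07,  1.97,
        0.18, -2.05,  0.37]))
[0.5337836  0.23772467 0.14817357]
```

Emit:
drive_tool(series=[[0,0.7,-2,0,0.55],[0,0,-3,0,0.55],[0,0,-2,0,0.55],[0,0,0,0,0.55],[0,0,0,0,0.55]])

```text
clock: 3.25
position: [0.5352, 0.2468, 0.0809]
ee_rot: [0.04, 0.999, 0.001, 0.001]
wrist_force: [-0.0, -0.1, 0.6]
opening: 0.552
```

```bash
python3 snap.py 3 wrist
```

```text
3.25 [0.53522125 0.24680306 0.08094088] [3.98919846e-02 9.99203368e-01 5.30276676e-04 9.88972250e-04] [ 0.04075767  0.63432742 -0.75101553  1.85296842  0.55597464  0.87389339
  0.50852832] 0.5521013611930732 [-0.00931841 -0.12956548  0.57119298]
```

View pics/wrist3.png

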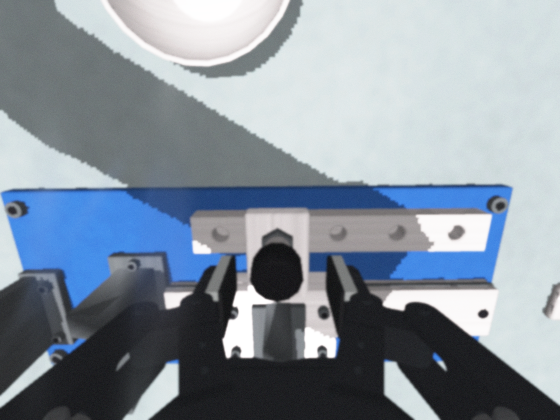

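Emit:
drive_tool(series=[[-0.2,-0.2,-1.3,0,0.55],[0,0,0,0,0.55],[0,0,0,0,0],[0,0,0,0,0],[0,0,0,0,0],[0,0,0,0,0]], squeeze=50)

```text
clock: 3.9
position: [0.5322, 0.2447, 0.0667]
ee_rot: [0.039, 0.999, 0.0, 0.0]
wrist_force: [-1.1, -0.9, 1.3]
opening: 0.285
```

Emit:
drive_tool(series=[[0,0,0.4,0,0],[0,0,0.4,0,0],[0,0,0.35,0,0],[0,0,0,0,0],[0,0,0,0,0]])

```text
clock: 4.4
position: [0.5322, 0.2443, 0.0774]
ee_rot: [0.039, 0.999, -0.0, -0.0]
wrist_force: [3.8, 1.3, -10.5]
opening: 0.287
```

```bash
python3 snap.py 4 wrist
```

```text
4.4 [0.5321758  0.24431108 0.07740206] [ 3.94739294e-02  9.99220591e-01 -5.45011497e-06 -1.36543815e-04] [ 0.04236633  0.63504153 -0.74921151  1.86236759  0.55844925  0.86671607
  0.50703068] 0.2871280742008374 [  3.7841624    1.28162407 -10.45078199]
```

View pics/wrist4.png

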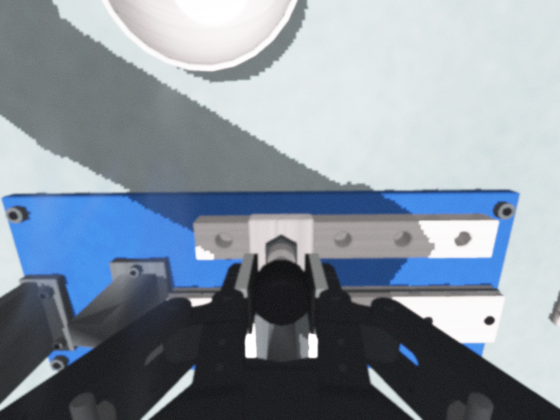

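Emit:
drive_tool(series=[[0.05,0.7,0,0,0],[0.05,0.7,0,0,0],[0.05,0.7,0,0,0],[0.05,0.7,0,0,0],[0.05,0.7,0,0,0],[0.03,0.5,0,0,0],[0,0,0,0,0],[0,0,0,0,0]])

```text
clock: 5.25
position: [0.5351, 0.2863, 0.0782]
ee_rot: [0.039, 0.999, 0.001, 0.0]
wrist_force: [3.3, 1.6, -9.3]
opening: 0.289
```

```bash
python3 snap.py 5 wrist top side
python3 - <<'E'
from h import *
c,s=load("top5");crop(c,(130,180,265,250),"t5.png",5.9)
c,s=load("side5");crop(c,(205,215,305,335),"s5.png",5)
E
```

```text
5.35 [0.53507962 0.28567584 0.07818432] [3.91618636e-02 9.99232264e-01 1.06038029e-03 3.25287079e-04] [-0.03011022  0.65998229 -0.7435221   1.81292257  0.56160691  0.8902181
  0.45794504] 0.28587419491503024 [ 3.72721491  1.75139256 -9.86357435]
```

View pics/wrist5.png

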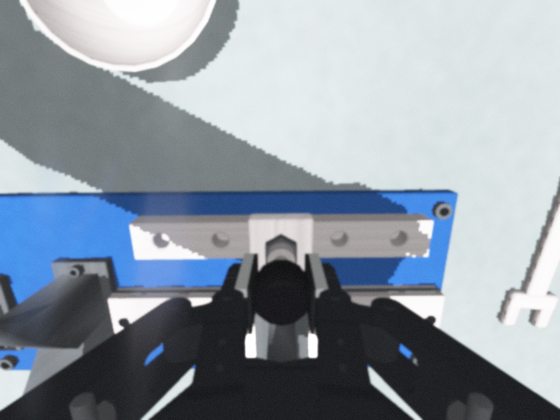

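View pics/t5.png

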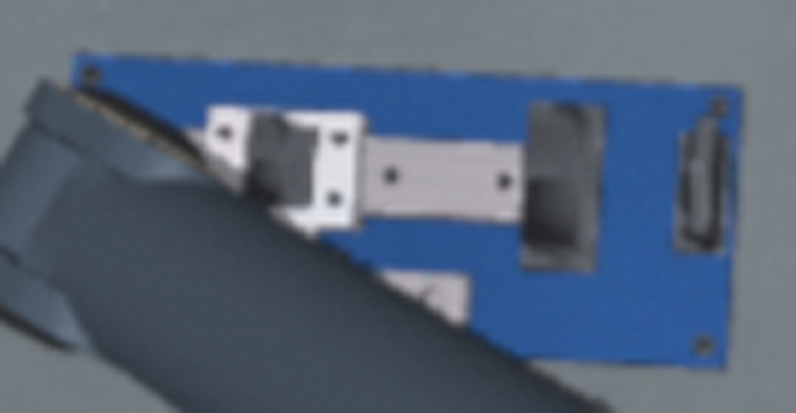

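View pics/s5.png

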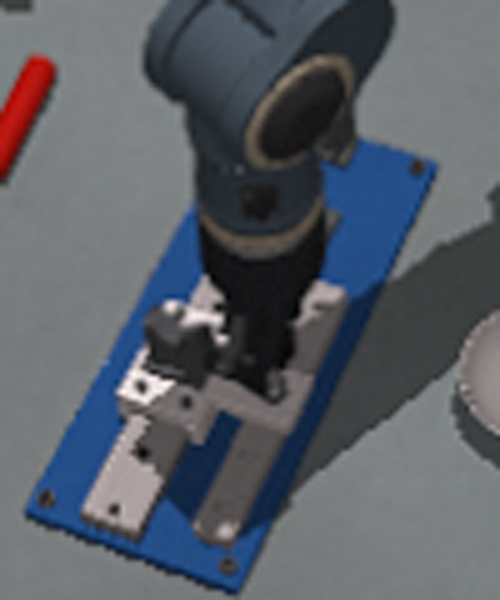

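Emit:
drive_tool(series=[[0,-0.1,0,0,0],[0,0,-0.4,0,0],[0,0,-0.4,0,0],[0,0,-0.3,0,0],[0,0,0,0,0.55],[0,0,0,0,0.55],[0,0,0,0,0.55],[0,0,0,0,0.55]])

```text
clock: 6.2
position: [0.535, 0.2838, 0.0674]
ee_rot: [0.039, 0.999, 0.0, 0.0]
wrist_force: [-0.1, -0.6, 0.1]
opening: 0.548
```

```bash
python3 snap.py 6 wrist side
python3 - <<'E'
from h import *
c,s=load("side6");crop(c,(205,215,305,335),"s6.png",5)
E
```

```text
6.25 [0.53501232 0.2837359  0.0672646 ] [3.93699239e-02 9.99224683e-01 7.30946384e-05 1.93078582e-04] [-0.03541256  0.67223411 -0.73294647  1.82062734  0.57480099  0.87351103
  0.44896294] 0.5483041859812597 [-0.61814458  0.5854318   0.33045213]
```

View pics/wrist6.png

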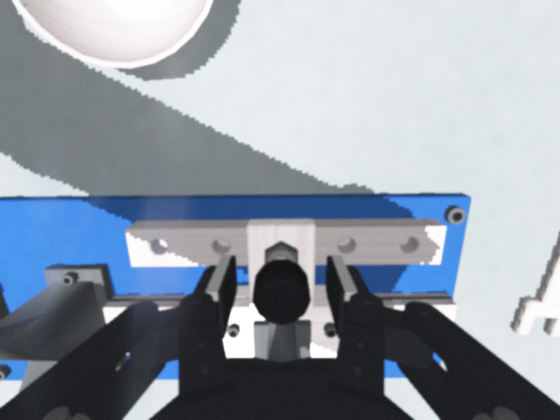

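Emit:
drive_tool(series=[[0,0,2,0,0.55],[0,0,4,0,0.6],[0,0,4,0,0.9],[0,0,4,0,1],[0,0,0,0,1]])

```text
clock: 6.8
position: [0.5372, 0.2864, 0.2131]
ee_rot: [0.039, 0.999, 0.003, 0.005]
wrist_force: [0.7, 1.1, -0.2]
opening: 1.0
```

```bash
python3 snap.py 7 wrist
python3 - <<'E'
from h import *
c,s=load("wrist7");crop(c,(180,150,340,290),"w7.png",5)
c,s=load("side6")
E
```

```text
6.8 [0.53716488 0.28636441 0.21309327] [0.03936944 0.99920951 0.00301544 0.00461513] [ 0.04585848  0.51307445 -0.8434307   1.700861    0.4243404   1.10873582
  0.56878766] 0.9996427954624268 [ 0.69020358  1.08545292 -0.1599041 ]
```

View pics/w7.png

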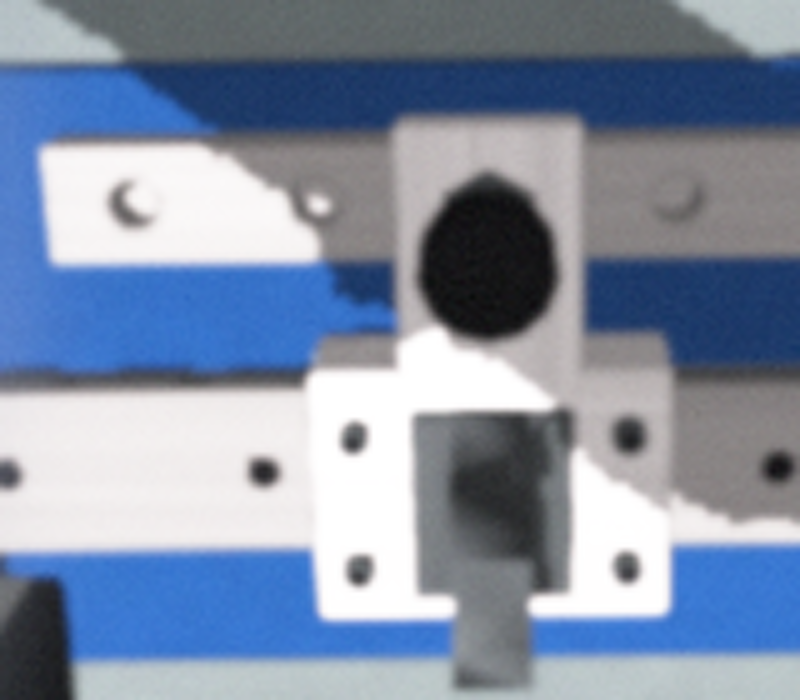

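Emit:
drive_tool(series=[[-0.3,-2.6,0.5,-0.147,1],[-0.3,-2.6,0.5,-0.147,1],[-0.3,-2.6,0.5,-0.147,1],[-0.3,-2.6,0.5,-0.147,1],[-0.3,-2.6,0.5,-0.147,1],[-0.3,-2.6,0.5,-0.147,1],[-0.3,-2.6,0,-0.147,1],[-0.3,-2.6,0,-0.147,1]])

```text
clock: 7.65
position: [0.51, 0.0742, 0.2358]
ee_rot: [0.59, 0.808, -0.001, -0.001]
wrist_force: [0.3, -0.7, 0.2]
opening: 1.001
```

Emit:
drive_tool(series=[[-0.3,-2.6,0,-0.147,1],[-0.3,-2.6,0,-0.147,1],[-0.3,-2.6,0,-0.147,1],[-0.3,-2.6,0,-0.147,1],[-0.3,-2.6,0,-0.147,1],[-0.3,-2.6,0,-0.147,1],[-0.3,-2.6,0,-0.147,1],[-0.3,-2.6,0,-0.147,1]])

```text
clock: 8.45
position: [0.4858, -0.1334, 0.2356]
ee_rot: [0.939, 0.345, -0.001, -0.001]
wrist_force: [0.1, -0.2, -0.1]
opening: 1.001
```

Emit:
drive_tool(series=[[-0.3,-2.6,0,-0.147,1],[-0.3,-2.6,0,-0.147,1],[-0.3,-2.6,0,-0.147,1],[-0.0,-2.6,0,-0.147,1],[0,0,0,0,1],[0,0,0,0,1]])

```text
clock: 9.05
position: [0.4772, -0.2363, 0.2356]
ee_rot: [0.998, 0.061, -0.001, -0.001]
wrist_force: [-0.0, -0.2, 0.1]
opening: 0.998
```

```bash
python3 snap.py 8 wrist top side;  python3 - <<'E'
from h import *
c,s=load("top8");crop(c,(130,180,265,250),"t8.png",5.9)
c,s=load("side8");crop(c,(205,215,305,335),"s8.png",5)
E
```

```text
9.15 [ 0.47775631 -0.23507741  0.23607502] [ 9.98040443e-01  6.25663176e-02 -6.31089243e-04 -5.76131901e-04] [ 0.51496555  0.2479508  -0.16326369  1.86712101  0.04586929  1.03177398
 -1.11259235] 0.9992268254704043 [0.41787142 0.50973741 0.15526441]
```

View pics/wrist8.png

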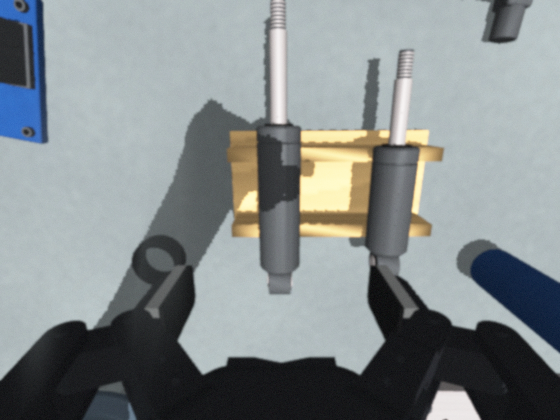

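View pics/t8.png

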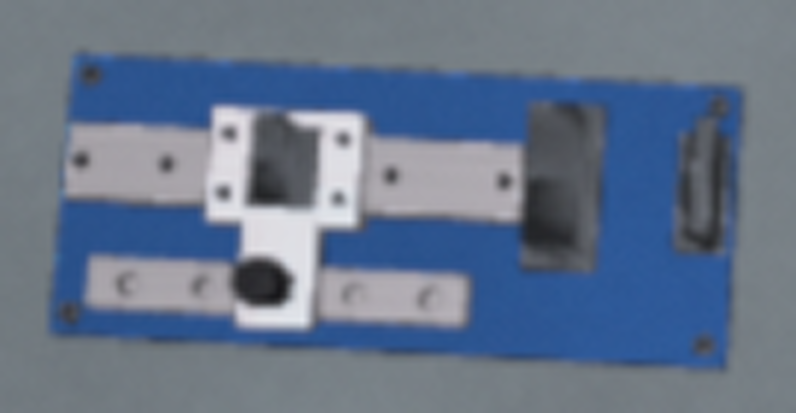

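View pics/s8.png

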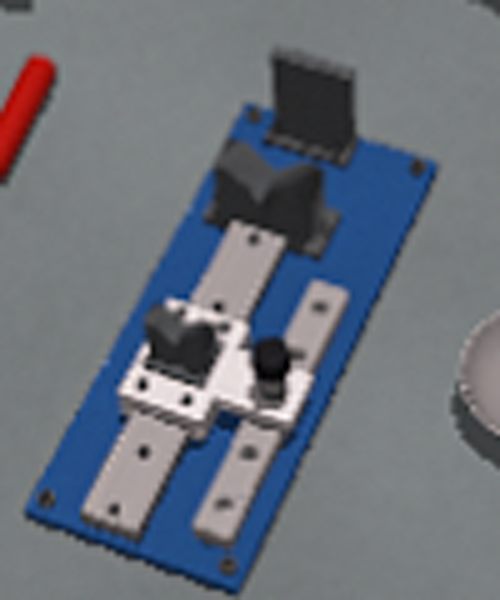

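```bash
cat >> a.py <<'E'
print("====")
ta,sa=f((262,282),5.9,(130,180)),f((272,357),5,(205,215))
print("knob now",tri([(ta,t,None),(sa,d,None)]), "expected home",W(q,np.array([[-.064,.145,.0755]])))
w8,s8=load("wrist8")
print("psi",2*np.arctan2(s8["ee_rot"][1],s8["ee_rot"][0]))
k=(5.4,(315,175));m=(8,(265,145))
pts={}
for nm,wv,a,b in(("eye",(280,293),(204,575),(645,330)),("tubeA",(279,124.5),(154,246),(272,286)),("tubeB",(280,272),(196,527),(595,322)),("rodstart-thread",(278.5,27),(129,108),(110,264))):
    A=(wv,w8,s8);B=(f(a,*k),t,None);C=(f(b,*m),d,None)
    print(nm,onz(wv,.07,w8,s8)[0],onz(B[0],.07,t)[0],"w+t",tri([A,B]),"w+s",tri([A,C]),"all",tri([A,B,C]))
E
python3 a.py | sed -n '/====/,$p'
python3 - <<'E'
from h import *
c,s=load("wrist8");crop(c,(200,0,350,300),"w8.png",2.6)
E
```

```text
====
knob now [0.53684136 0.28223696 0.07584612] expected home [[0.53631466 0.28597577 0.0755    ]]
psi 0.1228418547171863
eye [ 0.36325074 -0.2493792   0.07      ] [ 0.36703261 -0.24894552  0.07      ] w+t [ 0.36713022 -0.24851611  0.07602872] w+s [ 0.36687312 -0.24767078  0.07139422] all [ 0.36691687 -0.24815355  0.07118702]
tubeA [ 0.5487409  -0.22566541  0.07      ] [ 0.54945969 -0.22782417  0.07      ] w+t [ 0.54856016 -0.22602754  0.08180718] w+s [ 0.54955588 -0.22540701  0.06616881] all [ 0.54976951 -0.22677072  0.06528411]
tubeB [ 0.39017361 -0.24607941  0.07      ] [ 0.39327674 -0.24552396  0.07      ] w+t [ 0.39323691 -0.2452522   0.07547468] w+s [ 0.39201106 -0.24518685  0.07059642] all [ 0.39250062 -0.24523052  0.07082832]
rodstart-thread [ 0.63122062 -0.2151909   0.07      ] [ 0.62784077 -0.21646719  0.07      ] w+t [ 0.62641233 -0.215265    0.08477164] w+s [ 0.63118114 -0.21512873  0.06754424] all [ 0.63022465 -0.21575777  0.06741519]
```

View pics/w8.png

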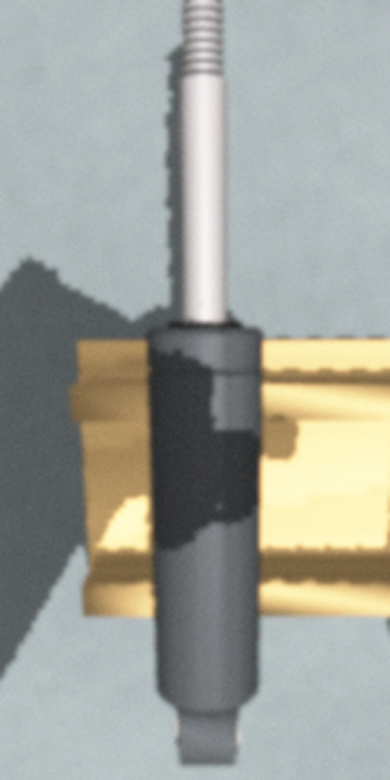

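Emit:
drive_tool(series=[[0.2,0.05,-4,0,1],[0,0,-4,0,1],[0,0,-4,0,1],[0,0,-3,0,1],[0,0,-1.5,0,1],[0,0,0,0,1],[0,0,0,0,1]], squeeze=80)

```text
clock: 9.9
position: [0.4804, -0.2353, 0.0722]
ee_rot: [0.998, 0.062, 0.0, -0.0]
wrist_force: [0.3, 0.6, 0.2]
opening: 1.0
```

```bash
python3 snap.py 9 wrist
```

```text
9.9 [ 0.48044317 -0.23528356  0.07218273] [ 9.98071948e-01  6.20672059e-02  2.08298272e-04 -6.97648066e-05] [ 0.49123784  0.45942689 -0.1450083   2.00988197  0.10177288  0.67867423
 -1.16480272] 1.0004799111877183 [0.31009018 0.6187411  0.20470356]
```

View pics/wrist9.png

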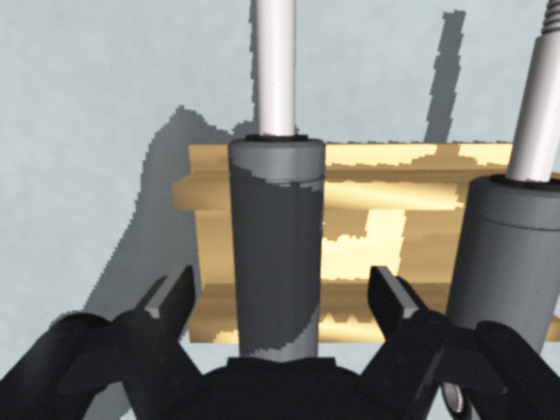

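Emit:
drive_tool(series=[[0,0,-1.4,0,1],[0,0,0,0,1],[0,0,0,0,0.3],[0,0,0,0,0.3],[0,0,0,0,0.3],[0,0,0,0,0.3],[0,0,0,0,0.3],[0,0,0,0,0.3]], squeeze=80)

```text
clock: 10.75
position: [0.4801, -0.2336, 0.0587]
ee_rot: [0.998, 0.062, -0.0, -0.001]
wrist_force: [-2.4, 5.7, 7.3]
opening: 0.492
```

Emit:
drive_tool(series=[[0,0,0.5,0,0.3],[0,0,1,0,0.3],[0,0,1.5,0,0.3],[0,0,0,0,0.3],[0,0,0,0,0.3]])

```text
clock: 11.25
position: [0.4796, -0.2362, 0.0877]
ee_rot: [0.998, 0.061, -0.0, 0.0]
wrist_force: [0.5, 0.7, -7.1]
opening: 0.496
```

```bash
python3 snap.py 10 wrist side;python3 - <<'E'
from h import *
c,s=load("side10");crop(c,(255,125,355,225),"s10.png",6)
E
```

```text
11.3 [ 0.47927654 -0.2359757   0.08732319] [ 9.98128744e-01  6.11449902e-02 -5.35018282e-04 -1.16373770e-04] [ 0.4956667   0.4358812  -0.14779368  2.00146364  0.0956782   0.71176825
 -1.15952108] 0.48944795808236546 [-0.36277569 -0.15122181 -6.7798975 ]
```

View pics/wrist10.png

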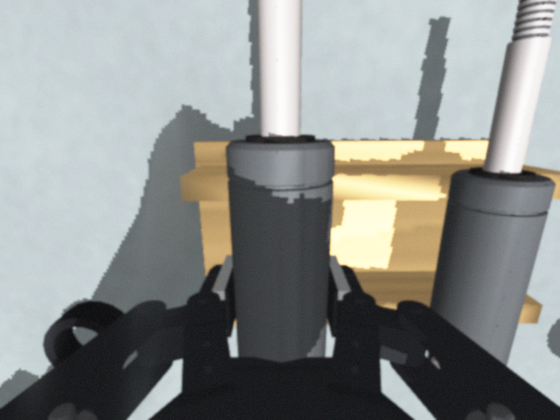

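View pics/s10.png

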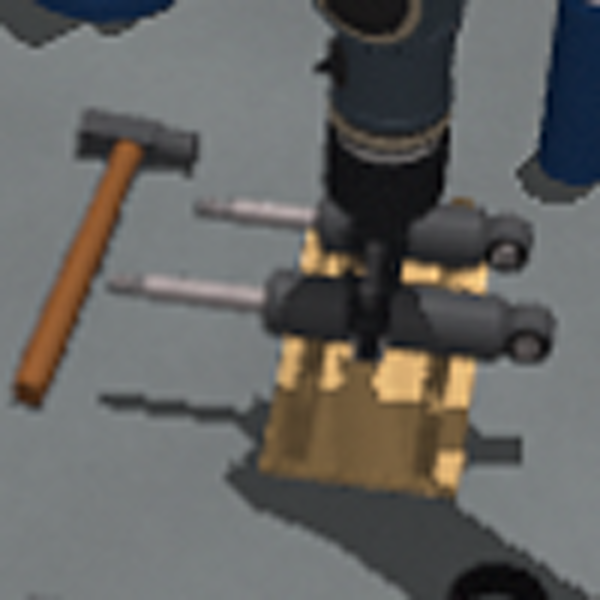

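Emit:
drive_tool(series=[[0,0,2,0,0.3],[0,0,3,0,0.3],[0,0,3,0,0.3],[0,0,2.5,0,0.3],[0,0,1.5,0,0.3],[0.4,1.5,0,0.05,0.3],[0.8,3,0,0.1,0.3],[0.8,3,0,0.1,0.3]])

```text
clock: 12.15
position: [0.499, -0.1593, 0.2062]
ee_rot: [0.982, 0.187, -0.001, -0.001]
wrist_force: [0.9, 0.4, -8.2]
opening: 0.495
```

Emit:
drive_tool(series=[[0.8,3,0,0.1,0.3],[0.8,3,0,0.1,0.3],[0.8,3,0,0.1,0.3],[0.8,3,0,0.1,0.3],[0.8,3,0,0.1,0.3],[0.8,3,0,0.1,0.3],[0.8,3,0,0.1,0.3],[0.8,3,0,0.1,0.3]])

```text
clock: 12.95
position: [0.5627, 0.081, 0.2059]
ee_rot: [0.831, 0.556, -0.001, -0.001]
wrist_force: [1.4, -0.1, -7.2]
opening: 0.491
```

Emit:
drive_tool(series=[[0.8,3,0,0.1,0.3],[0.8,3,0,0.1,0.3],[0.8,3,0,0.1,0.3],[0.4,1.5,0,0.02,0.3],[0,0,0,0,0.3],[0,0,0,0,0.3]])

```text
clock: 13.55
position: [0.5911, 0.1834, 0.2064]
ee_rot: [0.734, 0.679, -0.002, -0.0]
wrist_force: [0.4, -0.7, -8.1]
opening: 0.489
```

```bash
python3 snap.py 11 wrist top side;python3 - <<'E'
from h import *
c,s=load("side11");crop(c,(205,175,325,335),"s11.png",3.7)
c,s=load("top11");crop(c,(130,160,280,260),"t11.png",5)
c,s=load("wrist11");print(2*np.arctan2(s["ee_rot"][1],s["ee_rot"][0]))
E
```

```text
13.65 [0.59162484 0.1821667  0.20689427] [ 7.34905278e-01  6.78168551e-01 -1.26586862e-03  2.17457215e-04] [ 0.03899084  0.4665619  -0.55770426  1.68396522  0.2757227   1.07250164
 -0.68451218] 0.49120378540732085 [ 0.58908823 -0.24181    -8.31655711]
1.492754680816367
```

View pics/wrist11.png

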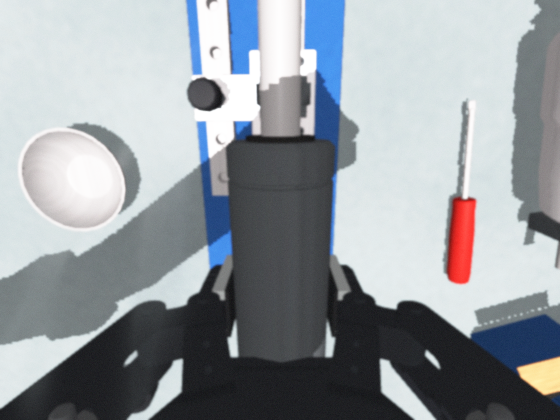

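View pics/s11.png

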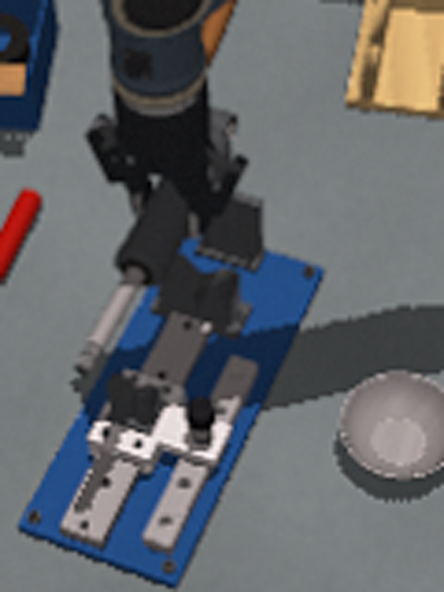

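View pics/t11.png

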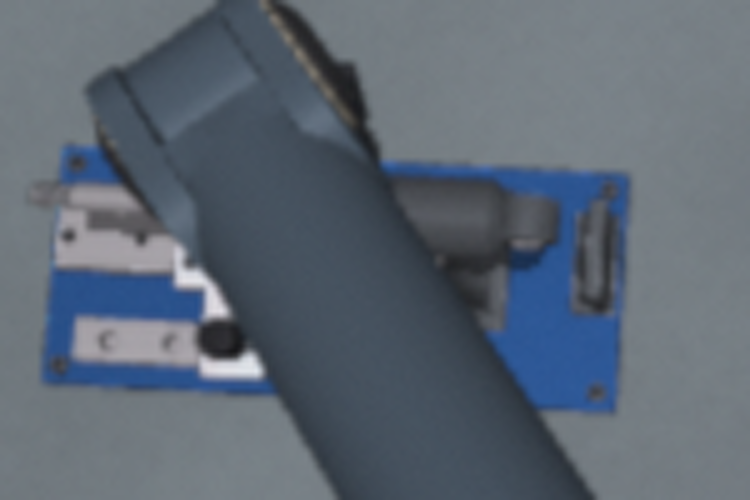

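```bash
cat > b.py <<'E'
from a import *
print("####")
f2=f
T,_=load("top11");S,_=load("side11");Wi,sw=load("wrist11")
q=np.array([.5902,.1367,-.0711])
def inv(P): P=np.atleast_2d(P); c_,s_=np.cos(q[2]),np.sin(q[2]);D=P[:,:2]-q[:2];return np.c_[D@np.array([[c_,-s_],[s_,c_]]),P[:,2]]
rt=f((28,193),5,(130,160));ey=f((561,220),5,(130,160));rs=f((82,388),3.7,(205,175))
r=tri([(rt,T,None),(rs,S,None)]);print("rod tip tri",r,inv(r))
for z in(.213,.218,.223): print(z,"rod",inv(onz(rt,z,T)),"eye",inv(onz(ey,z,T)))
print("tcp",inv(sw["position"]))
print("tubeA shoulder wrist",[inv(onz((281,140),z,Wi,sw)) for z in (.218,.235)])
E
python3 b.py | sed -n '/####/,$p'
```

```text
####
rod tip tri [0.60584206 0.36112609 0.20001462] [[-0.00034071  0.22497028  0.20001462]]
0.213 rod [[-2.01135349e-04  2.21375055e-01  2.13000000e-01]] eye [[ 1.34394709e-04 -7.12582630e-02  2.13000000e-01]]
0.218 rod [[-0.00088333  0.21974609  0.218     ]] eye [[-0.00054912 -0.07174076  0.218     ]]
0.223 rod [[-0.00156553  0.21811712  0.223     ]] eye [[-0.00123263 -0.07222326  0.223     ]]
tcp [[-0.00245541  0.04666327  0.20636008]]
tubeA shoulder wrist [array([[-0.00149476,  0.11414388,  0.218     ]]), array([[-0.0014632,  0.1151525,  0.235    ]])]
```

```bash
cat > c.py <<'E'
from b import *
print("@@@@")
for z in(.198,.208,.218):
    P=W(q,np.array([[-.001,.220,z],[-.001,.196,z],[-.001,.115,.218]]))
    print(z,"side crop",((proj(P,S)-[205,175]+.5)*3.7-.5).round(1).tolist(),"top",((proj(P,T)-[130,160]+.5)*5-.5).round(1).tolist())
crop(S,(215,230,275,290),"s11b.png",10)
print((proj(P,S)-[215,230]+.5)*10)
E
python3 c.py | sed -n '/@@@@/,$p'
```

```text
@@@@
0.198 side crop [[83.3, 384.2], [96.4, 360.6], [136.9, 269.9]] top [[38.8, 198.7], [81.9, 200.9], [219.3, 203.1]]
0.208 side crop [[82.1, 377.3], [95.2, 353.6], [136.9, 269.9]] top [[33.2, 195.9], [76.7, 198.2], [219.3, 203.1]]
0.218 side crop [[80.8, 370.3], [94.1, 346.5], [136.9, 269.9]] top [[27.5, 193.2], [71.3, 195.5], [219.3, 203.1]]
[[119.80417115 452.03268332]
 [155.63107943 387.88159946]
 [271.42111459 180.70504345]]
```

View pics/s11b.png

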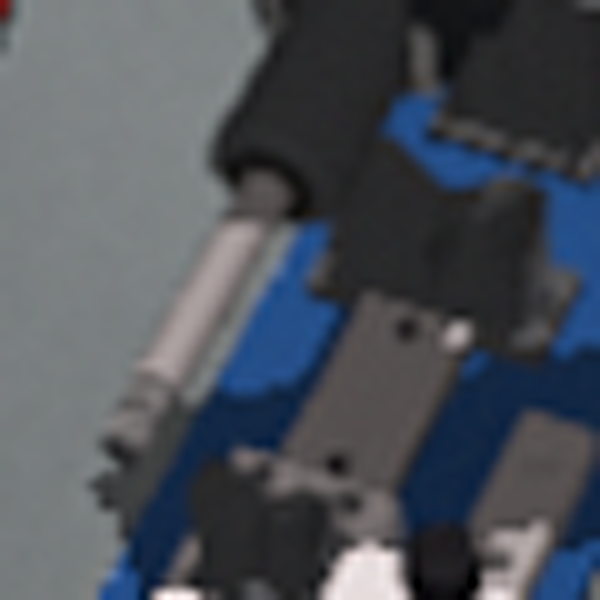

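Emit:
drive_tool(series=[[0.1,0.3,-2,0,0.3],[0,0,-2.5,0,0.3],[0,0,-2.5,0,0.3],[0,0,-2,0,0.3],[0,0,-1,0,0.3],[0,0,0,0,0.3],[0,0,0,0,0.3]])

```text
clock: 14.4
position: [0.5937, 0.187, 0.1088]
ee_rot: [0.734, 0.679, 0.001, 0.0]
wrist_force: [0.6, 0.2, -7.4]
opening: 0.492
```

```bash
python3 snap.py 12 wrist top side;python3 - <<'E'
from h import *
c,s=load("side12");crop(c,(205,205,305,305),"s12.png",6)
c,s=load("top12");crop(c,(130,170,280,260),"t12.png",5)
c,s=load("wrist12");print(2*np.arctan2(s["ee_rot"][1],s["ee_rot"][0]))
E
```

```text
14.5 [0.5939885  0.18747798 0.10940165] [7.34259789e-01 6.78866960e-01 1.36528364e-03 5.90676484e-04] [-1.23828550e-03  5.74280425e-01 -5.17169632e-01  1.76367653e+00
  3.52255463e-01  8.93662382e-01 -7.50676320e-01] 0.49065039868103266 [-0.11858545  1.22521694 -8.0867897 ]
1.4920620476641295
```

View pics/wrist12.png

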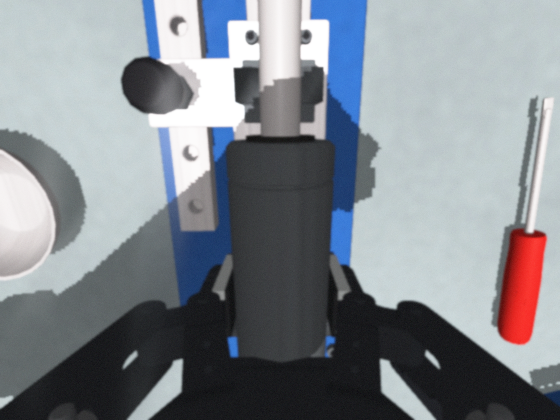

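View pics/s12.png

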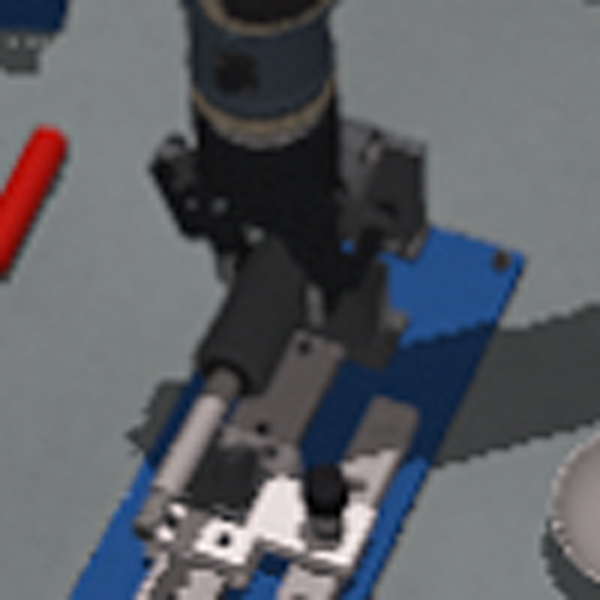

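View pics/t12.png

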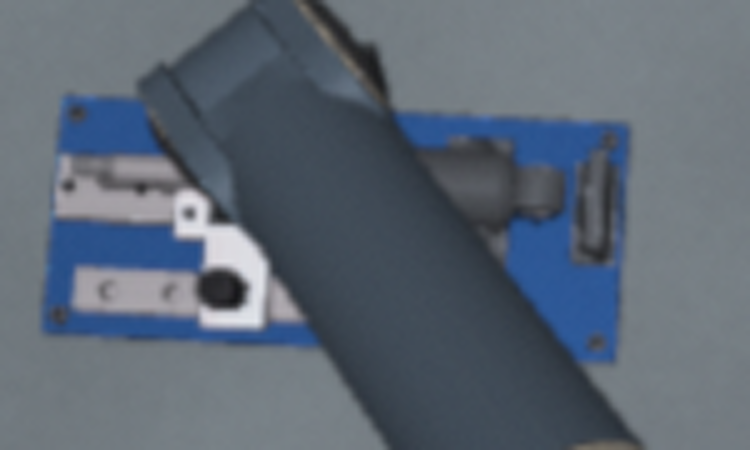

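```bash
cat > d.py <<'E'
from b import *
print("@@@@")
T,_=load("top12");Wi,sw=load("wrist12")
g=lambda p:f(p,5,(130,170))
print("tcp",inv(sw["position"]))
print("eye",inv(onz(g((565,193)),.12,T)),"rod tip",inv(onz(g((67,168)),.12,T)))
print("tubeA",inv(onz((281,140),.125,Wi,sw)),"rod at wrist",inv(onz((280.5,60),.12,Wi,sw)),"rest",inv(onz([(234,95),(324,95)],.087,Wi,sw)))
print("eye target -66 px", (proj(W(q,np.array([[0,-.066,.12],[0,.223,.12]])),T)-[130,170]+.5)*5)
E
python3 d.py | sed -n '/@@@@/,$p'
```

```text
@@@@
tcp [[-4.70844311e-05  5.04673814e-02  1.08774098e-01]]
eye [[-0.00060919 -0.06548542  0.12      ]] rod tip [[-0.00110627  0.22745081  0.12      ]]
tubeA [[0.00090503 0.11816824 0.125     ]] rod at wrist [[0.00094908 0.14734462 0.12      ]] rest [[-0.02206424  0.13782778  0.087     ]
 [ 0.02241341  0.13749828  0.087     ]]
eye target -66 px [[566.44181123 192.51583897]
 [ 75.22281139 167.02863483]]
```

Emit:
drive_tool(series=[[0,0,-1,0,0.3],[0,0,-1,0,0.3],[0,0,-0.7,0,0.3],[0,0,0,0,0.3],[0,0,0,0,0.3]])

```text
clock: 15.05
position: [0.5928, 0.1872, 0.0804]
ee_rot: [0.734, 0.679, -0.0, -0.0]
wrist_force: [0.1, -0.1, -6.9]
opening: 0.492
```

Emit:
drive_tool(series=[[0,0,-0.25,0,0.3],[0,0,-0.2,0,0.3],[0,0,0,0,0.3],[0,0,0,0,0.3]])

```text
clock: 15.45
position: [0.593, 0.1871, 0.0764]
ee_rot: [0.734, 0.679, 0.0, 0.0]
wrist_force: [0.2, 0.1, -7.6]
opening: 0.493
```

Emit:
drive_tool(series=[[0,0,-0.2,0,0.3],[0,0,0,0,0.3],[0,0,0,0,0.3]])

```text
clock: 15.75
position: [0.5931, 0.1872, 0.0744]
ee_rot: [0.734, 0.679, 0.0, 0.0]
wrist_force: [-0.5, -0.1, -7.2]
opening: 0.491
```

Emit:
drive_tool(series=[[0,0,-0.15,0,0.3],[0,0,0,0,0.3],[0,0,0,0,0.3]])

```text
clock: 16.05
position: [0.5934, 0.1872, 0.074]
ee_rot: [0.734, 0.679, 0.0, 0.001]
wrist_force: [-2.8, -2.0, 5.1]
opening: 0.497
```

Emit:
drive_tool(series=[[0,0,0,0,0.55],[0,0,0,0,0.6],[0,0,0,0,0.75],[0,0,0,0,1],[0,0,0,0,1],[0,0,0,0,1],[0,0,0,0,1]])

```text
clock: 16.75
position: [0.593, 0.1872, 0.0728]
ee_rot: [0.734, 0.679, 0.0, -0.0]
wrist_force: [0.3, -0.5, 0.6]
opening: 1.001
```

```bash
python3 snap.py 13 wrist
```

```text
16.75 [0.59296583 0.18716239 0.07280343] [ 7.34136769e-01  6.79001620e-01  5.97922848e-05 -1.71390775e-05] [-0.01761546  0.61854185 -0.49576026  1.78711216  0.38211823  0.83239626
 -0.77477677] 1.0014187640339323 [ 0.34516683 -0.46857452  0.63539069]
```

View pics/wrist13.png

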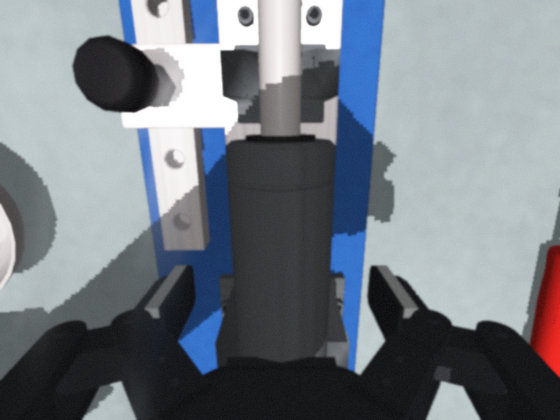

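Clear on both sides; the damper lies in both rests. I raise the arm and move it out of the camera views for checks.

Emit:
drive_tool(series=[[0,0,2,0,1],[0,0,4,0,1],[0,0,4,0,1],[0,0,4,0,1],[-0.5,-4,1,0,1],[-0.5,-4.5,0,0,1],[-0.5,-4.5,0,0,1],[-0.5,-4.5,0,0,1]])

```text
clock: 17.6
position: [0.5726, 0.0105, 0.2231]
ee_rot: [0.734, 0.679, 0.0, 0.0]
wrist_force: [-0.3, 0.4, -0.1]
opening: 1.001
```

Emit:
drive_tool(series=[[-0.5,-4.5,0,0,1],[-0.5,-4.5,0,0,1],[-0.5,-4.5,0,0,1],[-0.5,-4.5,0,0,1],[-0.5,-4.5,0,0,1],[0,0,0,0,1],[0,0,0,0,1]])

```text
clock: 18.3
position: [0.5475, -0.2141, 0.2226]
ee_rot: [0.735, 0.678, 0.0, -0.0]
wrist_force: [1.0, 1.2, -0.5]
opening: 1.002
```

```bash
python3 snap.py 14 top side;python3 - <<'E'
from h import *
c,s=load("side14");crop(c,(205,205,305,325),"s14.png",5)
c,s=load("top14");crop(c,(130,170,280,260),"t14.png",5)
E
```

```text
18.35 [ 0.54799285 -0.21217882  0.22276882] [ 7.34044559e-01  6.79101155e-01  3.51154183e-04 -2.87860048e-04] [ 0.65943809  0.38247095 -0.4702022   1.74613328  0.19409885  1.05932817
  0.04519695] 1.001475953479391 [-0.47989713 -0.24944439  0.10083538]
```

View pics/s14.png

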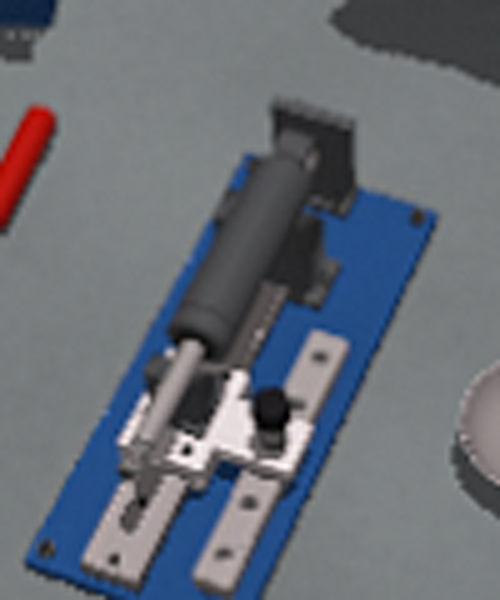

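View pics/t14.png

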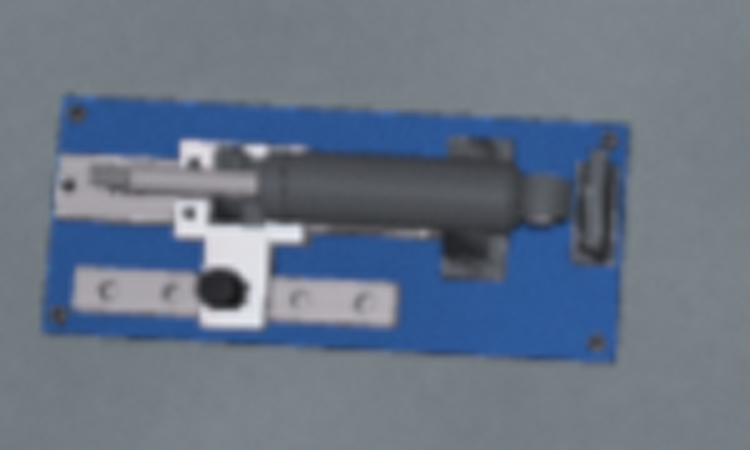

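View pics/top14.png

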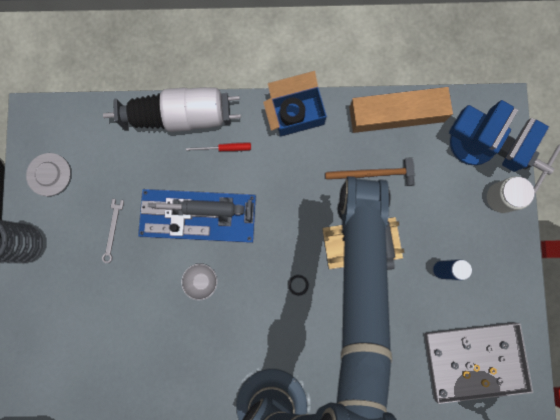

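```bash
cat > e.py <<'E'
from b import *
print("@@@@")
T,_=load("top14");S,_=load("side14")
g=lambda p:f(p,5,(130,170));h=lambda p:f(p,5,(205,205))
print("eye",inv(onz(g((571,200)),.085,T)),"rod tip",inv(onz(g((90,177)),.085,T)))
print("rod tip tri",inv(tri([(g((90,177)),T,None),(h((128,462)),S,None)])),"tubeA tri",inv(tri([(g((265,183)),T,None),(h((192,330)),S,None)])))
print("knob",inv(tri([(g((221,290)),T,None),(h((272,408)),S,None)])))
E
python3 e.py | sed -n '/@@@@/,$p'
```

```text
@@@@
eye [[-0.00021201 -0.06605705  0.085     ]] rod tip [[-0.00140646  0.22392103  0.085     ]]
rod tip tri [[-0.0018319   0.22139074  0.09427265]] tubeA tri [[0.00102738 0.11691362 0.09415422]]
knob [[-0.06404167  0.14198072  0.07575706]]
```

```bash
python3 -c "
from bench import close_job
print(close_job())"
```

```text
the job is handed in; nothing more can be done
None
```

The carriage is one notch farther out with the pin home, and the long damper lies in both V rests. I handed the job in at about 18.4 s of robot time, with the robot touching nothing; no verdict was reported.

**What I did**
- I pulled the knob up about 11 mm, slid the carriage about 40 mm to the next hole and lowered the pin in.
- I gripped the long damper at its middle and lifted it level. I lowered it until the wrist force showed contact, at the seated height, and then opened the jaws.

**Last checks**
- **Carriage and pin:** the measured knob moved about 39–40 mm along the cradle. Its height is unchanged (75.8 mm against 75.5 mm before), so the pin is home. The reading of y = 142 mm is 3 mm short of the expected 145 mm, but the same camera bias was there at the start.
- **Damper:** the eye is at y of about -66 mm, 9 mm from the end stop. Sideways it is off by about 0 mm at the eye and -1.5 mm at the rod tip.
- **Other things:** in the last top view they looked unmoved by eye. The arm partly hid the rack and the short damper, so I could not check the short damper there.

**One check disagreed:** coarse two-view triangulation put the rod tip and the tube shoulder both at about 94 mm, above the expected 85 mm. The rod tip limit is 93.1 mm. I took this as pixel error because both points read equally high, and the length seen from above (290 mm) and the height where contact began fit a seated damper.

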